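# Clamp a rubber heel in the drilling jig

## Robot

A 6-joint arm with a two-finger parallel gripper is mounted at the origin on the work surface; the furniture and walls round the work are solid. World frame = base frame: x ahead of the robot, y to its left, z up, the work surface at z = 0. Lengths are in m, angles in rad, forces in N, time in s.
With the tool pointing down it reaches from about 0.3 to 1 m from the base axis. Payload 5.1 kg.
Tool frame: the origin (TCP) lies on the centre line of the jaws, within the pads' length; the fingertips stand 8 mm ahead of it and the grasp point (between the pads) lies 11 mm behind it; z points along the fingers, y is the line along which they close (so a half turn about z gives the same grasp; the last joint's range is limited). The gripper opens to 95 mm and grips with 3 to 60 N. Pads are 20 mm wide; open, the fingers measure 119 mm over their backs; the gripper's body (75 mm by 180 mm) begins 59 mm behind the grasp point.
Start: joints at [-1.335, 0.124, 1.65, -0, 1.367, -0.083], TCP at [0.204, -0.617, 0.192] pointing down, gripper open.
Joint ranges: [-2.61, 2.61], [-1.02, 2.33], [0.03, 2.71], [-1.35, 4.49], [0.32, 2.68], [-2.91, 2.91]. Speed limits (rad/s): [2.57, 2.57, 3.14, 3.14, 3.14, 3.14].

## Interface

Orientations are given as a unit quaternion [x, y, z, w].
In Python, from workcell import state, vision, close_job, spotter gives the robot as it stands.
- The arm moves only by the tool arm_command, never from a script. Its argument "plan" is a list of rows, each an object with "xyz": the shift along the tool's x, y, z each as a share of 0.1 m, from -1 to 1, a list of three; "angular": the turn, a rotation vector about the tool's x, y, z each as a share of 60 degrees, from -1 to 1, a list of three; "claw": the opening, from -1 (shut) to 1 (fully open). In form: [{"xyz": [x, y, z], "angular": [ax, ay, az], "claw": claw}, ...]. A call has 1 to 10 rows; each row is the pose to reach, as a shift and turn from the pose commanded when the call began, along the tool's axes at that moment; what a row does not reach only later rows make up. A row lasts 1/12 s, in which the tool goes at most 41.7 mm and 7.16 degrees, less where a joint would pass 70% of its speed; a pose out of reach is approached as far as the arm can. A call with a number of a shift or a turn outside -1 to 1 is refused whole. A call with a gripper value outside its range is refused whole. The fingers move at their own pace and stop on an object; "squeeze" is the grip in N (left out, the last holds). Time passes only in rows, so rows that repeat a pose let the fingers close. It gives the time, the measured TCP pose, the force, the opening and the grip force at its end, in the units of the state.
- state(): the state, without advancing time (a new reading comes with each control period).
- vision.grab_frame(name): name is "scene" or "top" or "wrist"; returns a dict with "frame" (480x640x3 uint8, red, green, blue), "depth" (480x640 float32, m along the optical axis (not along the pixel's ray), 0 where there is no reading), "intrinsics" (3x3 intrinsics, pixels), "k1" (the pictures are not rectified: a ray, as slopes to the right and down, at radius r is drawn at 1 + k1 r^2 times it, then the intrinsics apply), "T" (4x4, takes a point from camera to world coordinates). Camera axes: x right, y up, looking along -z (the intrinsics and any distortion apply to the point x, -y, -z); pixel columns grow to the right and rows downward; lengths in m; the calibration is good to about 2 mm. A picture is of the moment at which its call begins.
- close_job(): hands the job in; it is judged then, once.
Trained networks look in a picture, given as the dict that the camera call returned (one of the last four; its "shot" number tells which), for a name from the list of things; names that differ only in an ending like _2 or _b are one class to them, and where a whole thing is asked for, a point or a joint stands for the part that bears it (a point fixed in the world has none). Each returns a list of dicts, best first, with "score" (0 to 1); they miss things now and then, are a little off and sometimes report something else, mostly with a low value. They report only what shows in the picture. A call takes as long as a camera call. They do not tell look-alikes from the thing itself.
- spotter.silhouettes(picture, name): "mask" (480x640 bool, what is visible of it) and "bbox" ([left, top, right, bottom] in pixels, round what is visible of it).
The state is a dict: "time_s": time; "qpos": joint angles; "dq": joint speeds; "joint_torque": joint torques, N m; "tcp_pos": TCP position; "eef_rot": TCP orientation; "wrist_force": force on the tool from outside, world axes, zero at the start; "wrist_torque": the same for the moment, N m; "finger_gap": finger opening in m; "finger_force": force on a finger pad.
Only numpy, scipy, OpenCV 4.12 (cv2) and the standard library are available. Lean on these libraries where they do the work, as an engineer would, in place of code of your own. Each camera call takes 0.05 s, during which the arm holds its last target. There are 200 camera calls.

## Task

Get the rubber heel in the drilling jig ready for its nail holes: push it with the fingertips along its bed until it is fully home against the back fence, swing the steel clamp strap round over it with a finger, as far as its stop, and then push the red cam lever fully down so that the rubber pad grips the heel. Do not pick the heel up, and leave the things around the jig where they are.

Things in the scene. Friction and masses are not known exactly. Their poses are not given: they have to be found in the camera images.
- jig: the drilling jig, screwed to the bench: plywood base 200 x 130 x 18 mm, origin at the centre of its underside, z up, x along the bed towards the back fence. On it two aluminium rails (x -78 to +22 mm, inner faces at y = +-36 mm, tops 28 mm above the bench) form the bed; the back fence's face is at x = +22 mm (top 30 mm above the bench, 100 mm long). The clamp's stud stands at x = +52 mm, y = 0; a thin stop pin, top 63 mm above the bench, at x = +79 mm, y = +18.5 mm.
- rubber_heel: the black rubber heel lying in the jig's bed, 68 mm across the bed, 74 mm along it, 14 mm thick, 0.06 kg; origin at the centre of its underside; its own y points along the bed to the fence. Its hollowed straight edge faces the fence, the two corners 37 mm from the origin; its rounded edge, nearest the robot, is 37 mm from the origin on the middle line. It starts 8 to 25 mm short of the fence and slides easily; when the strap is swung out nothing stands above it.
- heel_home (a point): where the heel's origin lies when it is fully home: middle of the bed, on its surface 18 mm above the bench; x towards the fence, z up
- strap (a joint): turn of the clamp strap about the vertical stud, rad: 0 = over the middle of the bed, nose to the jig's -x, against its stop; grows as the nose swings out to the jig's +y side (1.57 = pointing along +y), limit 1.95. Stiff with friction (about 2 N at the nose) and stays where left. The lever turns with it.
- strap_nose (a point): the end of the steel strap's rounded nose, 84 mm from the stud's axis, at mid thickness. The strap is a flat bar 26 mm wide, 10 mm thick, its underside 52 mm above the bench while the lever is up (5 mm lower when it is down); its tail reaches 35 mm behind the stud. The pad hangs below it 64 mm from the stud.
- stud_top (a point): on the stud's axis, at the pivot pin of the cam lever, 75.5 mm above the bench
- pad: the spring-backed rubber pad under the strap, 22 mm in diameter, 64 mm from the stud; origin at the centre of its underside, 34.5 mm above the bench while the lever is up (2.5 mm over the heel's top); pressed on the heel with about 20 N when the lever is down. With the lever down and no heel under it, it hangs lower than the heel's top, so the strap cannot be swung over the heel then.
- cam_lever (a joint): angle of the red cam lever, rad: 0 = up, 62 degrees above level, leaning away from the strap's nose; 1.08 = fully down, level, pointing away from the nose. Stiff: it stays where it is left, and takes about 3 to 5 N at its end, more nearer the pivot. While it is steep, push its end along its arc, outwards from the stud and down; a fingertip pressed straight down on it only sticks.
- lever_end (a point): near the end of the red lever, 80 mm from its pivot pin and 10 mm from the very end, on the middle of its thickness (12 mm thick, 20 mm wide). Lever down: 75.5 mm above the bench.
- next_heel: another black rubber heel lying on the bench at the jig's right, 68 x 74 x 14 mm, origin at the centre of its underside; not to be moved
- tack_tin: round green tin with lid, diameter 56 mm, 20 mm high, on the bench at the jig's front left, origin at the centre of its underside; not to be moved
- hammer: shoemaker's hammer with wooden handle lying on the bench to the right, 118 x 247 x 33 mm; not to be moved
- cement_bottle: brown bottle with black cap, 60 mm in diameter, 112 mm high, standing on the bench to the right of the jig, origin at the centre of its underside; not to be moved
Mind the look-alikes: they are no part of the job. What is shaped like the rubber_heel but brown is not meant.

How it is judged:
By the outcome, as a careful person would: the job done as asked, in the order asked, and still so for the second after the job is handed in, with the robot touching nothing.
It also fails if it takes over 56 s, if anything falls off the work surface, if the arm or the gripper's body presses on something with over 40 N, if the wrist force passes 120 N, or if a joint passes its speed limit or range.

## Working session

There is one attempt and no reset: what is moved stays moved. The work goes in short steps, Python scripts to look and compute and a tool call to move; the robot and the scene stay as the last step left them, time stands still between calls to the robot, and variables do not carry over. Pictures are saved under pics/ and viewed, at most 10 in all, crops included, and the job is handed in when it is done.

Besides the shell and the picture viewer there is one more tool, called after ">>>" by a JSON object that holds its "op" and its "data". arm_command: Moves the arm, as the interface text tells. Its arguments: {"type":"object","properties":{"plan":{"type":"array"},"squeeze":{"type":"number"}},"required":["plan"]}

```bash
mkdir -p pics; cat > h.py <<'E'
import numpy as np,cv2
from workcell import state,vision,close_job,spotter
from scipy.spatial.transform import Rotation as R
def world(f,uv,z=None):
    K=f["intrinsics"];T=f["T"];uv=np.atleast_2d(uv).astype(float)
    d=(uv-[K[0,2],K[1,2]])/[K[0,0],K[1,1]];s=d.copy()
    for _ in range(20): s=d/(1+f["k1"]*(s**2).sum(1,keepdims=True))
    ray=np.c_[s[:,0],-s[:,1],-np.ones(len(s))]@T[:3,:3].T;o=T[:3,3]
    if z is None:
        r=uv.round().astype(int);t=f["depth"][r[:,1],r[:,0]][:,None]
    else: t=((z-o[2])/ray[:,2])[:,None]
    return o+t*ray
def pix(f,P):
    K=f["intrinsics"];T=f["T"];p=(np.atleast_2d(P)-T[:3,3])@T[:3,:3]
    s=np.c_[p[:,0],-p[:,1]]/-p[:,2:];s=s*(1+f["k1"]*(s**2).sum(1,keepdims=True))
    return s*[K[0,0],K[1,1]]+[K[0,2],K[1,2]]
def save(f,n,box=None,k=1):
    im=f["frame"][:,:,::-1]
    if box: im=im[box[1]:box[3],box[0]:box[2]]
    cv2.imwrite("pics/"+n,cv2.resize(im,None,fx=k,fy=k,interpolation=cv2.INTER_CUBIC))
E
python3 - <<'E'
from h import *
s=state();print(s["time_s"],s["tcp_pos"],s["eef_rot"],R.from_quat(s["eef_rot"]).as_matrix().round(3).tolist())
t=vision.grab_frame("top");save(t,"top0.png")
print(t["T"].round(3).tolist(),t["intrinsics"].tolist())
for n in ["jig","rubber_heel","strap","cam_lever","pad","next_heel","tack_tin","hammer","cement_bottle"]:
    for d in spotter.silhouettes(t,n)[:3]:
        m=d["mask"];v,u=np.nonzero(m);P=world(t,np.c_[u,v]);ok=t["depth"][v,u]>0
        print(n,round(d["score"],2),np.round(d["bbox"]).tolist(),np.median(P[ok],0).round(3))
E
```

```text
0.0 [ 0.20351893 -0.61659021  0.19030377] [ 9.87322918e-01  1.58721104e-01 -9.54397215e-05 -1.02886827e-03] [[0.95, 0.313, -0.001], [0.313, -0.95, 0.002], [0.0, -0.002, -1.0]]
[[-0.027, 0.997, -0.076, 0.444], [-1.0, -0.027, -0.004, 0.006], [-0.006, 0.076, 0.997, 1.211], [0.0, 0.0, 0.0, 1.0]] [[538.2556744313061, 0.0, 313.9262219770045], [0.0, 538.2556744313061, 238.3280155324405], [0.0, 0.0, 1.0]]
jig 0.82 [232.0, 176.0, 307.0, 270.0] [0.594 0.101 0.02 ]
rubber_heel 0.66 [262.0, 218.0, 295.0, 257.0] [0.537 0.092 0.032]
rubber_heel 0.58 [164.0, 175.0, 198.0, 211.0] [0.646 0.309 0.014]
strap 0.93 [234.0, 185.0, 289.0, 205.0] [0.626 0.118 0.064]
cam_lever 0.72 [270.0, 180.0, 290.0, 196.0] [0.624 0.08  0.128]
pad 0.55 [218.0, 279.0, 244.0, 307.0] [0.419 0.205 0.019]
next_heel 0.64 [327.0, 216.0, 362.0, 249.0] [ 0.549 -0.057  0.014]
tack_tin 0.92 [217.0, 279.0, 242.0, 308.0] [0.419 0.205 0.019]
hammer 0.97 [410.0, 240.0, 469.0, 354.0] [ 0.437 -0.279  0.023]
cement_bottle 0.61 [359.0, 151.0, 389.0, 186.0] [ 0.673 -0.115  0.082]
cement_bottle 0.39 [266.0, 222.0, 294.0, 258.0] [0.537 0.09  0.032]
```

```bash
python3 - <<'E'
from h import *
save(vision.grab_frame("scene"),"scene0.png")
E
```

```text
(no output)
```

View pics/top0.png

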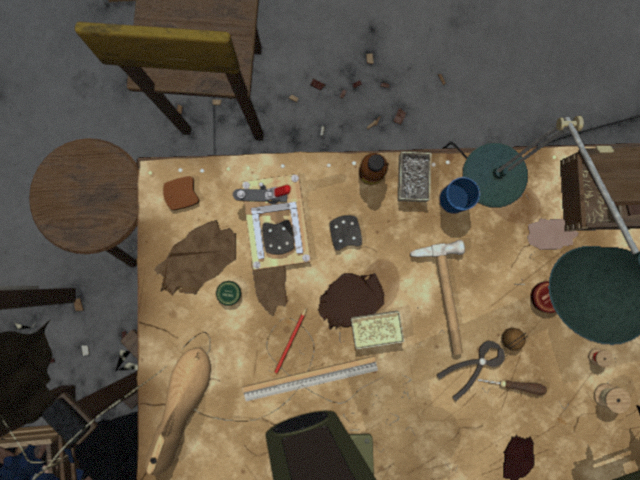

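View pics/scene0.png

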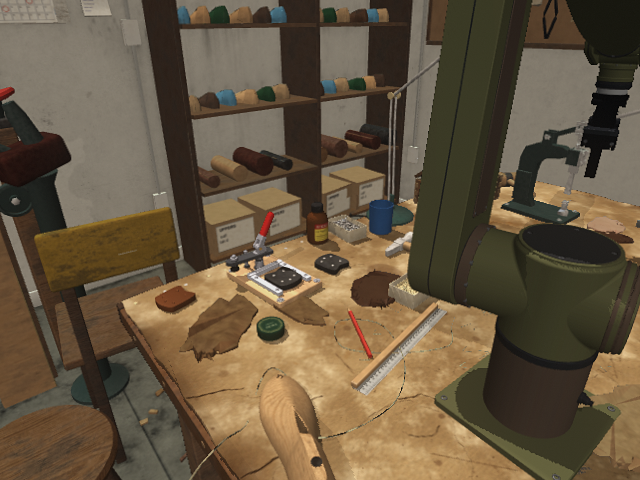

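The top view shows the jig at about (278,222). The black heel in its bed is at (278,237), and the strap is swung out to the left at (260,194) with the red lever at (282,189). There are three look-alikes: next_heel, black, on the bench at (345,232); a brown heel at (181,193); and a weak "heel" report at (181,193), which is that same brown one. I choose the black heel at (278,237) because it lies between the rails. Next I'll check the path near the lamp and view a crop.

```bash
python3 - <<'E'
from h import *
t=vision.grab_frame("top");save(t,"jigc.png",(225,165,370,275),5)
for uv in [(570,260),(600,300),(630,300),(560,300),(630,250),(600,200),(570,125),(500,170),(635,345),(320,450),(300,430),(290,412)]:
    print(uv,world(t,uv)[0].round(3))
v,u=np.mgrid[0:480,0:640];P=world(t,np.c_[u.ravel(),v.ravel()])
m=(P[:,2]>.13)&(t["depth"].ravel()>0)&(P[:,0]>0)&(P[:,0]<.75)
Q=P[m]
H,xe,ye=np.histogram2d(Q[:,0],Q[:,1],bins=[np.arange(0,.8,.1),np.arange(-.7,.5,.1)]);print(H.astype(int))
E
```

```text
(570, 260) [ 0.461 -0.355  0.441]
(600, 300) [ 0.407 -0.364  0.5  ]
(630, 300) [ 0.406 -0.394  0.516]
(560, 300) [ 0.405 -0.335  0.447]
(630, 250) [ 0.47  -0.395  0.521]
(600, 200) [ 0.605 -0.638  0.003]
(570, 125) [ 0.675 -0.399  0.378]
(500, 170) [ 0.665 -0.389  0.078]
(635, 345) [ 0.279 -0.694  0.003]
(320, 450) [0.197 0.009 0.409]
(300, 430) [0.19  0.043 0.277]
(290, 412) [0.154 0.074 0.002]
[[   0    0    0    0    0    0    0    0    0    0    0]
 [   0   12    0  104    0    0  126 3580   42    0    0]
 [   0    6    0   27    0    0 1850   38    0    0    0]
 [   0    0  528 2224    0    0    0    0    0    0    0]
 [   0    0  159 4918    0    0    0    0    0    0    0]
 [ 109  330  136  336    0    0    0    0    0    0    0]
 [ 526  592  457  563    0    0    0  101    0    0    0]]
```

View pics/jigc.png

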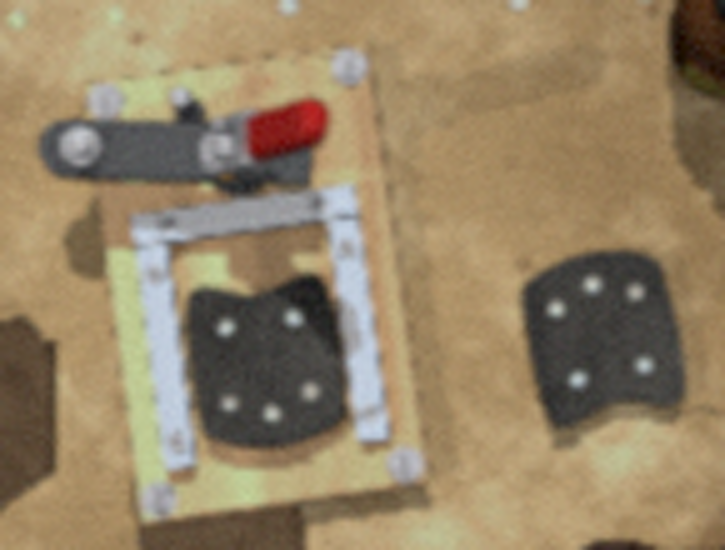

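The crop confirms it: the black heel lies between the rails with its hollowed edge towards the fence. The strap nose at crop (60,145) is out to the left, and the lever is at crop (290,128). The lamp shade hangs at (0.42, -0.40), so I'll pull back towards the base first and then move across.

>>> {"op": "arm_command", "data": {"plan": [{"xyz": [0,-0.4,0],"angular": [0,0,0],"claw": -1},{"xyz": [0,-0.8,0],"angular": [0,0,0],"claw": -1},{"xyz": [0,-1,0],"angular": [0,0,0],"claw": -1},{"xyz": [0,-1,0],"angular": [0,0,0],"claw": -1}]}}

```text
time_s: 0.93
tcp_pos: [0.1716, -0.5193, 0.1912]
eef_rot: [0.987, 0.159, -0.0, -0.001]
wrist_force: [-0.0, -0.6, -0.8]
finger_gap: 0.0739
finger_force: 0.0
```

>>> {"op": "arm_command", "data": {"plan": [{"xyz": [0,-0.4,0],"angular": [0,0,0],"claw": -1},{"xyz": [0,-0.8,0],"angular": [0,0,0],"claw": -1},{"xyz": [0,-1,0],"angular": [0,0,0],"claw": -1}]}}

```text
time_s: 1.18
tcp_pos: [0.1404, -0.4252, 0.1909]
eef_rot: [0.987, 0.159, -0.0, -0.001]
wrist_force: [0.1, -0.9, -0.1]
finger_gap: 0.0539
finger_force: 0.0
```

>>> {"op": "arm_command", "data": {"plan": [{"xyz": [0,-0.35,0],"angular": [0,0,0],"claw": -1},{"xyz": [0,-0.7,0],"angular": [0,0,0],"claw": -1},{"xyz": [0,-0.7,0],"angular": [0,0,0],"claw": -1}]}}

```text
time_s: 1.43
tcp_pos: [0.1182, -0.3576, 0.1917]
eef_rot: [0.987, 0.159, -0.0, 0.001]
wrist_force: [0.4, -0.5, -0.8]
finger_gap: 0.0338
finger_force: 0.0
```

>>> {"op": "arm_command", "data": {"plan": [{"xyz": [0.35,0,0],"angular": [0,0,0],"claw": -1},{"xyz": [0.7,0,0],"angular": [0,0,0],"claw": -1},{"xyz": [1,0,0],"angular": [0,0,0],"claw": -1},{"xyz": [1,0,0],"angular": [0,0,0],"claw": -1}]}}

```text
time_s: 1.77
tcp_pos: [0.2178, -0.3289, 0.1924]
eef_rot: [0.987, 0.161, 0.001, 0.001]
wrist_force: [-1.3, -0.4, -0.2]
finger_gap: 0.0071
finger_force: 0.0
```

>>> {"op": "arm_command", "data": {"plan": [{"xyz": [0.35,-0.2,0],"angular": [0,0,0],"claw": -1},{"xyz": [0.7,-0.4,0],"angular": [0,0,0],"claw": -1},{"xyz": [1,-0.5,0],"angular": [0,0,0],"claw": -1},{"xyz": [1,-0.5,0],"angular": [0,0,0],"claw": -1}]}}

```text
time_s: 2.1
tcp_pos: [0.2964, -0.2487, 0.1921]
eef_rot: [0.987, 0.162, 0.001, 0.0]
wrist_force: [-0.4, -1.0, -0.3]
finger_gap: 0.0001
finger_force: 0.0
```

>>> {"op": "arm_command", "data": {"plan": [{"xyz": [0.35,-0.2,0],"angular": [0,0,0],"claw": -1},{"xyz": [0.7,-0.4,-0.2],"angular": [0,0,0],"claw": -1},{"xyz": [1,-0.5,-0.4],"angular": [0,0,0],"claw": -1},{"xyz": [1,-0.5,-0.4],"angular": [0,0,0],"claw": -1}]}}

```text
time_s: 2.43
tcp_pos: [0.3772, -0.171, 0.2363]
eef_rot: [0.987, 0.161, 0.003, 0.002]
wrist_force: [0.4, -0.9, 0.5]
finger_gap: 0.0001
finger_force: 0.0
```

>>> {"op": "arm_command", "data": {"plan": [{"xyz": [0.25,-0.25,0],"angular": [0,0,0],"claw": -1},{"xyz": [0.5,-0.5,-0.2],"angular": [0,0,0],"claw": -1},{"xyz": [0.75,-0.75,-0.4],"angular": [0,0,0],"claw": -1},{"xyz": [1,-1,-0.5],"angular": [0,0,0],"claw": -1},{"xyz": [1,-1,-0.5],"angular": [0,0,0],"claw": -1}]}}

```text
time_s: 2.85
tcp_pos: [0.4392, -0.0432, 0.2847]
eef_rot: [0.987, 0.161, 0.003, 0.0]
wrist_force: [-0.1, -0.7, -0.6]
finger_gap: 0.0005
finger_force: 0.0
```

>>> {"op": "arm_command", "data": {"plan": [{"xyz": [0.2,-0.35,0],"angular": [0,0,0],"claw": -1},{"xyz": [0.4,-0.7,0],"angular": [0,0,0.1],"claw": -1},{"xyz": [0.5,-1,0],"angular": [0,0,0.15],"claw": -1},{"xyz": [0.5,-1,0],"angular": [0,0,0.15],"claw": -1},{"xyz": [0.5,-1,0],"angular": [0,0,0.15],"claw": -1}]}}

```text
time_s: 3.27
tcp_pos: [0.4525, 0.0646, 0.281]
eef_rot: [0.997, 0.082, -0.001, 0.001]
wrist_force: [0.4, -0.0, 0.1]
finger_gap: 0.0003
finger_force: 0.0
```

```bash
python3 - <<'E'
from h import *
t=vision.grab_frame("wrist");save(t,"w0.png")
s=state();print(s["tcp_pos"],R.from_quat(s["eef_rot"]).as_matrix().round(3).tolist())
print(t["T"].round(3).tolist())
for n in ["jig","rubber_heel","strap","cam_lever","next_heel","lever_end","strap_nose"]:
    for d in spotter.silhouettes(t,n)[:2]:
        m=d["mask"];v,u=np.nonzero(m);P=world(t,np.c_[u,v]);ok=t["depth"][v,u]>0
        print(n,round(d["score"],2),np.round(d["bbox"]).tolist(),np.median(P[ok],0).round(3))
E
```

```text
[0.45251285 0.06382387 0.28103738] [[0.987, 0.162, -0.001], [0.162, -0.987, -0.001], [-0.001, 0.001, -1.0]]
[[0.163, 0.953, 0.257, 0.526], [-0.987, 0.157, 0.044, 0.076], [0.001, -0.261, 0.965, 0.474], [0.0, 0.0, 0.0, 1.0]]
jig 0.87 [219.0, 2.0, 378.0, 174.0] [0.586 0.095 0.019]
jig 0.29 [275.0, 76.0, 344.0, 150.0] [0.54  0.09  0.031]
rubber_heel 0.91 [275.0, 74.0, 339.0, 151.0] [0.54  0.09  0.031]
rubber_heel 0.87 [79.0, 1.0, 145.0, 10.0] [0.615 0.306 0.012]
strap 0.96 [220.0, 0.0, 371.0, 41.0] [0.619 0.102 0.062]
cam_lever 0.65 [301.0, 0.0, 366.0, 27.0] [0.616 0.088 0.104]
next_heel 0.61 [413.0, 95.0, 480.0, 167.0] [ 0.548 -0.057  0.013]
lever_end 0.56 [297.0, 0.0, 370.0, 26.0] [0.616 0.087 0.104]
strap_nose 0.95 [220.0, 0.0, 349.0, 37.0] [0.621 0.124 0.061]
```

View pics/w0.png

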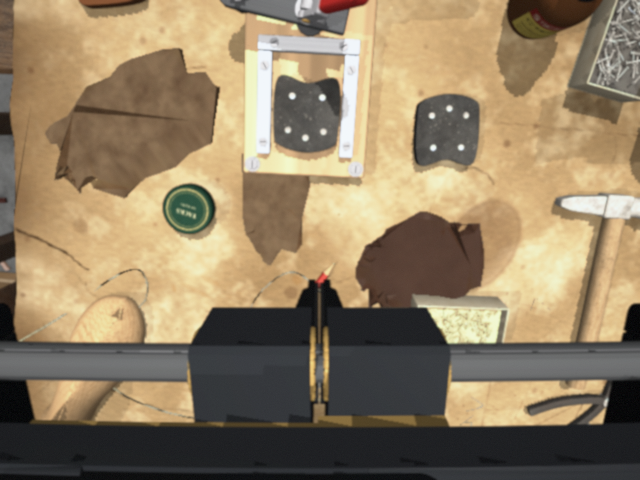

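The wrist view shows the heel in its bed at (307,113), the rails at (264,105) and (348,100), the fence at (308,44), and the strap and lever at the top edge at (300,12). Next I'll fit the jig's pose.

```bash
cat > jig.py <<'E'
from h import *
def base(t,name):
    d=spotter.silhouettes(t,"jig")[0]
    dep=t["depth"];v,u=np.mgrid[0:480,0:640]
    P=world(t,np.c_[u.ravel(),v.ravel()]).reshape(480,640,3)
    near=np.hypot(P[...,0]-.59,P[...,1]-.095)<.14
    hsv=cv2.cvtColor(t["frame"],cv2.COLOR_RGB2HSV)
    m=near&(P[...,2]>.022)&(P[...,2]<.036)&(hsv[...,2]>140)&(hsv[...,1]<70)
    m=cv2.morphologyEx(m.astype(np.uint8),cv2.MORPH_OPEN,np.ones((2,2)))
    n,l,st,c=cv2.connectedComponentsWithStats(m)
    m=np.isin(l,[i for i in range(1,n) if st[i,4]>25]);vv,uu=np.nonzero(m)
    W=world(t,np.c_[uu,vv],.0285)[:,:2]
    r=cv2.minAreaRect((W*1000).astype(np.float32));print(name,"rail rect",np.round(r[0],1),np.round(r[1],1),round(r[2],2),len(W))
    print(cv2.boxPoints(r).round(1).tolist())
    m=near&(P[...,2]>.0105);vv,uu=np.nonzero(m&(P[...,2]<.024))
    W=world(t,np.c_[uu,vv],.018)[:,:2]
    r=cv2.minAreaRect((W*1000).astype(np.float32));print(name,"base rect",np.round(r[0],1),np.round(r[1],1),round(r[2],2),len(W))
    h=[x for x in spotter.silhouettes(t,"rubber_heel")]
    for x in h[:3]:
        vv,uu=np.nonzero(x["mask"]);W=world(t,np.c_[uu,vv],.032)[:,:2]
        r=cv2.minAreaRect((W*1000).astype(np.float32));print("heel",np.round(r[0],1),np.round(r[1],1),round(r[2],2))
if __name__=="__main__":
    for n in ["top","wrist"]: base(vision.grab_frame(n),n)
E
python3 jig.py
```

```text
top rail rect [570.9  94.1] [77.  99.9] 6.5 591
[[527.0, 139.39999389648438], [538.2999877929688, 40.099998474121094], [614.7999877929688, 48.79999923706055], [603.5, 148.10000610351562]]
top base rect [607.7  94. ] [276.7 148.5] 88.43 1971
heel [555.4  93.3] [36.1 65.8] 6.22
heel [642.6 304.5] [66.5 70.3] 14.95
wrist rail rect [554.5  91.8] [113.7  99.3] 6.38 4643
[[492.5, 134.8000030517578], [503.5, 36.099998474121094], [616.5, 48.70000076293945], [605.4000244140625, 147.39999389648438]]
wrist base rect [556.6  87. ] [172.  265.8] 15.07 11774
heel [611.1 290.8] [ 8.  65.4] 7.95
heel [539.3  90.3] [73.3 65.4] 7.76
```

>>> {"op": "arm_command", "data": {"plan": [{"xyz": [0.15,-0.06,0.35],"angular": [0,0,0.05],"claw": -1},{"xyz": [0.3,-0.12,0.7],"angular": [0,0,0.05],"claw": -1},{"xyz": [0.34,-0.15,0.9],"angular": [0,0,0.05],"claw": -1},{"xyz": [0.34,-0.15,0.9],"angular": [0,0,0.05],"claw": -1}]}}

```text
time_s: 4.3
tcp_pos: [0.4805, 0.0857, 0.1856]
eef_rot: [0.998, 0.055, -0.005, 0.0]
wrist_force: [-0.7, 0.7, -1.1]
finger_gap: 0.0007
finger_force: 0.0
```

>>> {"op": "arm_command", "data": {"plan": [{"xyz": [0,0,0.35],"angular": [0,0,0],"claw": -1},{"xyz": [0,0,0.7],"angular": [0,0,0],"claw": -1},{"xyz": [0,0,0.9],"angular": [0,0,0],"claw": -1},{"xyz": [0,0,0.9],"angular": [0,0,0],"claw": -1},{"xyz": [0,0,0.9],"angular": [0,0,0],"claw": -1}]}}

```text
time_s: 4.72
tcp_pos: [0.4835, 0.0853, 0.1022]
eef_rot: [0.999, 0.055, -0.0, 0.0]
wrist_force: [0.8, 0.1, -0.0]
finger_gap: 0.0006
finger_force: 0.0
```

```bash
cat > loc.py <<'E'
from h import *
A=np.radians(6.4);O=np.array([.5754,.0941]);C,S=np.cos(A),np.sin(A);M=np.array([[C,S],[-S,C]])
def show():
    s=state();r=R.from_quat(s["eef_rot"]);m=r.as_matrix()
    print("t",s["time_s"],"local mm",(M@(s["tcp_pos"][:2]-O)*1000).round(1),"z",round(s["tcp_pos"][2]*1000,1),"yaw-jig",round(np.degrees(np.arctan2(m[1,0],m[0,0])-A),2),"F",np.round(s["wrist_force"],1),"q",np.round(s["qpos"],2),m[:,2].round(3))
if __name__=="__main__": show()
E
python3 loc.py
```

```text
t 4.7167 local mm [-92.3   1.5] z 102.2 yaw-jig -0.13 F [ 0.8  0.1 -0. ] q [ 0.07 -0.16  2.09 -0.    1.22  1.53] [-0. -0. -1.]
```

>>> {"op": "arm_command", "data": {"plan": [{"xyz": [0,0.015,0.3],"angular": [0,0,0],"claw": -1},{"xyz": [0,0.015,0.55],"angular": [0,0,0],"claw": -1},{"xyz": [0,0.015,0.72],"angular": [0,0,0],"claw": -1},{"xyz": [0,0.015,0.72],"angular": [0,0,0],"claw": -1},{"xyz": [0,0.015,0.72],"angular": [0,0,0],"claw": -1}]}}

```text
time_s: 5.13
tcp_pos: [0.4852, 0.0839, 0.0317]
eef_rot: [0.999, 0.055, 0.001, -0.0]
wrist_force: [0.6, -0.9, 0.5]
finger_gap: 0.0005
finger_force: 0.0
```

>>> {"op": "arm_command", "data": {"plan": [{"xyz": [0.04,0,0],"angular": [0,0,0],"claw": -1},{"xyz": [0.08,0,0],"angular": [0,0,0],"claw": -1},{"xyz": [0.11,0,0],"angular": [0,0,0],"claw": -1},{"xyz": [0.14,0,0],"angular": [0,0,0],"claw": -1},{"xyz": [0.17,0,0],"angular": [0,0,0],"claw": -1},{"xyz": [0.2,0,0],"angular": [0,0,0],"claw": -1},{"xyz": [0.23,0,0],"angular": [0,0,0],"claw": -1},{"xyz": [0.26,0,0],"angular": [0,0,0],"claw": -1},{"xyz": [0.28,0,0],"angular": [0,0,0],"claw": -1},{"xyz": [0.28,0,0],"angular": [0,0,0],"claw": -1}]}}

```text
time_s: 5.97
tcp_pos: [0.5119, 0.0869, 0.0295]
eef_rot: [0.999, 0.055, 0.0, -0.0]
wrist_force: [-0.0, -0.1, 0.1]
finger_gap: 0.0008
finger_force: 0.0
```

```bash
python3 loc.py; python3 - <<'E'
from h import *
save(vision.grab_frame("wrist"),"w1.png",(160,0,480,300),2)
E
```

```text
t 5.9667 local mm [-63.9  -0. ] z 29.5 yaw-jig -0.14 F [-0.  -0.1  0.1] q [ 0.06 -0.    2.07  0.    1.07  1.53] [ 0.  0. -1.]
```

View pics/w1.png

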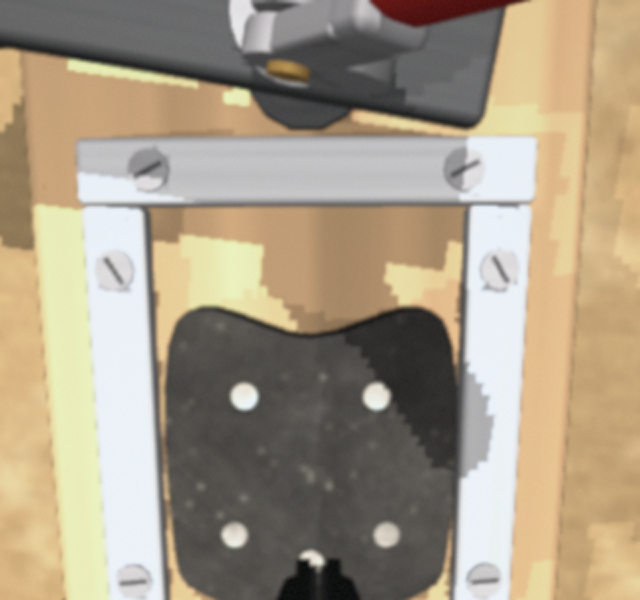

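The crop shows the heel's corners at about (200,308), still 20+ mm from the fence at (300,205). I'll work out where the fingertips (315,570) are relative to the heel's rounded edge.

```bash
python3 - <<'E'
from h import *
from loc import M,O
t=vision.grab_frame("wrist")
s=state();m=R.from_quat(s["eef_rot"]).as_matrix();p=s["tcp_pos"]
for x in(-10,-5,0,5,10):
    print(x,pix(t,p+m@np.array([x,0,8])/1000).round(1))
for u,v in [(300,255),(290,270),(280,285),(300,290),(310,283),(317,275),(317,281),(317,285),(317,290),(317,295),(317,305),(335,290),(340,298),(318,150)]:
    w=world(t,(u,v))[0];print((u,v),(M@(w[:2]-O)*1000).round(1),(w[2]*1000).round(1))
for d in spotter.silhouettes(t,"rubber_heel")[:1]:
    vv,uu=np.nonzero(d["mask"]);W=M@(world(t,np.c_[uu,vv],.032)[:,:2]-O).T*1000
    print(d["score"],W.min(1),W.max(1))
E
```

```text
-10 [[317.  300.6]]
-5 [[317.  291.5]]
0 [[317.  282.2]]
5 [[316.9 272.8]]
10 [[316.9 263.3]]
(300, 255) [-47.2   7.9] 30.7
(290, 270) [-54.3  12.7] 31.9
(280, 285) [-62.3  17.8] 30.9
(300, 290) [-64.4   8.1] 32.1
(310, 283) [-51.7   2.7] 56.7
(317, 275) [-56.6  -0.1] 32.6
(317, 281) [-59.8  -0.1] 32.2
(317, 285) [-53.1  -0.2] 55.3
(317, 290) [-53.   -0.2] 61.3
(317, 295) [-52.5  -0.3] 67.9
(317, 305) [-52.9  -0.3] 76.8
(335, 290) [-51.7  -7.4] 64.6
(340, 298) [-68.7 -11.2] 31.8
(318, 150) [ 0.7 -0.8] 17.3
0.61 [-72.71508996 -32.87053195] [ 0.60168386 34.48663381]
```

```bash
python3 - <<'E'
from h import *
t=vision.grab_frame("wrist");s=vision.grab_frame("scene")
a=cv2.resize(t["frame"][240:330,270:365,::-1],(400,380),interpolation=cv2.INTER_CUBIC)
b=cv2.resize(s["frame"][200:310,220:335,::-1],(400,380),interpolation=cv2.INTER_CUBIC)
cv2.imwrite("pics/close.png",np.hstack([a,b]))
p=state()["tcp_pos"];print(pix(s,p),pix(s,p-[0,0,.008]),pix(s,p+[0,0,.02]))
E
```

```text
[[291.90550625 281.19724395]] [[292.04140238 284.21190906]] [[291.56177695 273.56577305]]
```

View pics/close.png

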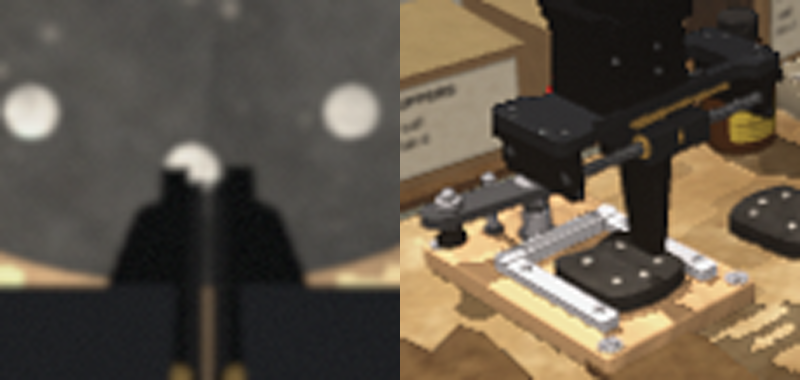

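The left half shows narrow fingertips standing visually in front of the heel's top. The right half, from the scene camera, shows the finger ending at about (650,250), over the heel and not behind it. I'll measure the tip's real position from both cameras.

```bash
python3 - <<'E'
from h import *
from loc import M,O
t=vision.grab_frame("wrist");s=vision.grab_frame("scene")
L=lambda w:((M@(w[:2]-O)*1000).round(1),(w[2]*1000).round(1))
print("scene cam",L(s["T"][:3,3]),"wrist cam",L(t["T"][:3,3]))
for u in(288,292,296):
  for v in range(256,290,3): print((u,v),*L(world(s,(u,v))[0]),end="; ")
  print()
print("wrist col 311,323")
for u in(311,323):
  for v in range(270,312,3): print((u,v),*L(world(t,(u,v))[0]),end="; ")
  print()
d=spotter.silhouettes(s,"rubber_heel")
for x in d[:2]: print(x["score"],x["bbox"])
E
```

```text
scene cam (array([-708.3,  549.2]), np.float64(549.1)) wrist cam (array([ 9.5, -1.1]), np.float64(222.1))
(288, 256) [-69.5  12.1] 100.7; (288, 259) [-68.6  11.7] 92.8; (288, 262) [-68.1  11.8] 85.2; (288, 265) [-65.5  10. ] 76.0; (288, 268) [-63.1   8.4] 66.7; (288, 271) [-57.6   4.2] 55.0; (288, 274) [-39.1 -10.8] 33.2; (288, 277) [-708.3  549.2] 549.1; (288, 280) [-60.3   7.8] 34.2; (288, 283) [-69.4  15.8] 33.9; (288, 286) [-73.   19.3] 29.2; (288, 289) [-73.4  20. ] 21.8; 
(292, 256) [-75.7   6.1] 100.7; (292, 259) [-74.2   5.2] 92.4; (292, 262) [-75.3   6.5] 85.9; (292, 265) [-77.1   8.4] 79.8; (292, 268) [-75.3   7.2] 71.1; (292, 271) [-72.4   5.1] 61.5; (292, 274) [-73.9   6.8] 55.1; (292, 277) [-56.8  -7.4] 34.0; (292, 280) [-64.7  -0.3] 32.6; (292, 283) [-74.8   8.8] 33.1; (292, 286) [-74.7   9. ] 25.2; (292, 289) [-77.3  11.7] 19.7; 
(296, 256) [-75.6  -5.6] 96.1; (296, 259) [-74.9  -5.8] 88.3; (296, 262) [-75.5  -4.9] 81.4; (296, 265) [-76.6  -3.6] 74.7; (296, 268) [-75.9  -3.9] 66.8; (296, 271) [-38.5 -36.3] 30.2; (296, 274) [-53.7 -22.5] 34.2; (296, 277) [-62.7 -14.4] 3
[... 385 characters left out ...]
2.1] 65.2; (311, 294) [-52.3   2.1] 68.2; (311, 297) [-52.2   2. ] 71.4; (311, 300) [-51.4   1.9] 76.2; (311, 303) [-51.7   1.9] 78.4; (311, 306) [-51.9   1.9] 80.6; (311, 309) [-51.9   1.8] 83.4; 
(323, 270) [-55.2  -3. ] 30.2; (323, 273) [-56.1  -2.9] 31.9; (323, 276) [-57.8  -2.9] 31.5; (323, 279) [-52.3  -2.8] 50.9; (323, 282) [-51.7  -2.7] 56.2; (323, 285) [-51.7  -2.7] 59.9; (323, 288) [-51.9  -2.6] 62.7; (323, 291) [-51.9  -2.6] 65.9; (323, 294) [-51.5  -2.6] 70.1; (323, 297) [-51.9  -2.6] 72.2; (323, 300) [-53.2  -2.6] 72.1; (323, 303) [-53.6  -2.5] 74.0; (323, 306) [-53.3  -2.5] 77.5; (323, 309) [-53.2  -2.5] 80.3; 
0.89 [262.1, 266.8, 302.2, 292.0]
0.68 [155.5, 285.7, 196.9, 314.5]
```

Both cameras put the true fingertips at z ≈ 52 mm with the TCP at 29.5 mm. So the tips stand about 22 mm behind the reported TCP, not 8 mm ahead of it. The finger passed over the heel without touching it. I'll use tip z = TCP z + 22, back off, go lower and push again.

>>> {"op": "arm_command", "data": {"plan": [{"xyz": [-0.15,0,0],"angular": [0,0,0],"claw": -1},{"xyz": [-0.29,0,0],"angular": [0,0,0],"claw": -1},{"xyz": [-0.29,0,0],"angular": [0,0,0],"claw": -1},{"xyz": [-0.29,0,0.1],"angular": [0,0,0],"claw": -1},{"xyz": [-0.29,0,0.2],"angular": [0,0,0],"claw": -1},{"xyz": [-0.29,0,0.26],"angular": [0,0,0],"claw": -1},{"xyz": [-0.29,0,0.26],"angular": [0,0,0],"claw": -1},{"xyz": [-0.29,0,0.26],"angular": [0,0,0],"claw": -1}]}}

```text
time_s: 7.03
tcp_pos: [0.4823, 0.0837, 0.0025]
eef_rot: [0.999, 0.055, -0.001, 0.0]
wrist_force: [-0.2, 0.7, -0.1]
finger_gap: 0.0005
finger_force: 0.0
```

```bash
python3 loc.py; python3 - <<'E'
from h import *
from loc import M,O
L=lambda w:((M@(w[:2]-O)*1000).round(1),(w[2]*1000).round(1))
t=vision.grab_frame("wrist")
for v in range(262,312,4): print(v,*L(world(t,(311,v))[0]),end="; ")
E
```

```text
t 7.0333 local mm [-93.7   0.1] z 2.5 yaw-jig -0.14 F [-0.2  0.7 -0.1] q [ 0.06 -0.03  2.15  0.    1.02  1.52] [-0.002 -0.    -1.   ]
262 [-71.6   2.3] 30.9; 266 [-72.8   2.2] 32.6; 270 [-79.7   2.6] 17.2; 274 [-81.7   2.6] 16.8; 278 [-83.4   2.6] 17.5; 282 [-81.    2.4] 29.1; 286 [-81.    2.3] 33.7; 290 [-81.1   2.2] 37.9; 294 [-81.1   2.1] 42.0; 298 [-81.6   2.1] 44.7; 302 [-81.2   2. ] 49.6; 306 [-80.9   1.9] 53.9; 310 [-81.1   1.9] 57.0;
```

>>> {"op": "arm_command", "data": {"plan": [{"xyz": [0.04,0,0.02],"angular": [0,0,0],"claw": -1},{"xyz": [0.07,0,0.02],"angular": [0,0,0],"claw": -1},{"xyz": [0.1,0,0.02],"angular": [0,0,0],"claw": -1},{"xyz": [0.13,0,0.02],"angular": [0,0,0],"claw": -1},{"xyz": [0.16,0,0.02],"angular": [0,0,0],"claw": -1},{"xyz": [0.19,0,0.02],"angular": [0,0,0],"claw": -1},{"xyz": [0.22,0,0.02],"angular": [0,0,0],"claw": -1},{"xyz": [0.25,0,0.02],"angular": [0,0,0],"claw": -1},{"xyz": [0.27,0,0.02],"angular": [0,0,0],"claw": -1},{"xyz": [0.27,0,0.02],"angular": [0,0,0],"claw": -1}]}}

```text
time_s: 7.92
tcp_pos: [0.5101, 0.0867, 0.0017]
eef_rot: [0.999, 0.055, 0.0, -0.0]
wrist_force: [1.1, -0.1, -0.2]
finger_gap: 0.0004
finger_force: 0.0
```

>>> {"op": "arm_command", "data": {"plan": [{"xyz": [0.01,0,0],"angular": [0,0,0],"claw": -1},{"xyz": [0.02,0,0],"angular": [0,0,0],"claw": -1},{"xyz": [0.02,0,0],"angular": [0,0,0],"claw": -1}]}}

```text
time_s: 8.17
tcp_pos: [0.5114, 0.0869, 0.0015]
eef_rot: [0.999, 0.055, -0.0, 0.0]
wrist_force: [-0.3, 0.1, 0.3]
finger_gap: 0.0006
finger_force: 0.2
```

```bash
python3 loc.py; python3 - <<'E'
from h import *
from loc import M,O
t=vision.grab_frame("wrist")
for d in spotter.silhouettes(t,"rubber_heel")[:1]:
    vv,uu=np.nonzero(d["mask"]);W=M@(world(t,np.c_[uu,vv],.032)[:,:2]-O).T*1000
    print(d["score"],W.min(1),W.max(1))
E
```

```text
t 8.1667 local mm [-64.4  -0. ] z 1.5 yaw-jig -0.13 F [-0.3  0.1  0.3] q [ 0.06  0.04  2.09 -0.    1.02  1.53] [-0. -0. -1.]
0.98 [-51.53521177 -32.98731732] [22.43298077 34.37248005]
```

>>> {"op": "arm_command", "data": {"plan": [{"xyz": [0.01,0,0],"angular": [0,0,0],"claw": -1},{"xyz": [0.02,0,0],"angular": [0,0,0],"claw": -1},{"xyz": [0.02,0,0],"angular": [0,0,0],"claw": -1}]}}

```text
time_s: 8.52
tcp_pos: [0.5119, 0.087, 0.0013]
eef_rot: [0.998, 0.055, -0.002, 0.0]
wrist_force: [-6.0, -0.5, 4.9]
finger_gap: 0.0004
finger_force: 3.1
```

>>> {"op": "arm_command", "data": {"plan": [{"xyz": [0.01,0,0],"angular": [0,0,0],"claw": -1},{"xyz": [0.01,0,0],"angular": [0,0,0],"claw": -1}]}}

```text
time_s: 8.68
tcp_pos: [0.512, 0.0871, 0.001]
eef_rot: [0.998, 0.055, -0.003, 0.0]
wrist_force: [-7.4, 0.1, 5.9]
finger_gap: 0.0009
finger_force: 4.0
```

```bash
python3 loc.py; python3 - <<'E'
from h import *
save(vision.grab_frame("wrist"),"w2.png",(160,0,480,300),2)
E
```

```text
t 8.6833 local mm [-63.8   0.1] z 1.0 yaw-jig -0.12 F [-7.4  0.1  5.9] q [ 0.07  0.04  2.08 -0.    1.02  1.53] [-0.006 -0.    -1.   ]
```

View pics/w2.png

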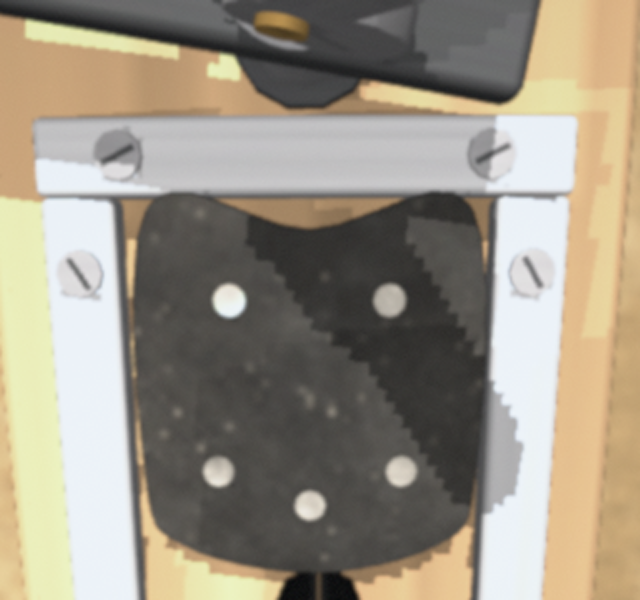

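The heel's corners touch the fence at crop (180,195) and (450,195), and the push force rose to 7 N, so the heel is fully home. I'll withdraw, rise and look at the strap.

>>> {"op": "arm_command", "data": {"plan": [{"xyz": [-0.1,0,0],"angular": [0,0,0],"claw": -1},{"xyz": [-0.25,0,0],"angular": [0,0,0],"claw": -1},{"xyz": [-0.25,0,-0.3],"angular": [0,0,0],"claw": -1},{"xyz": [-0.25,0,-0.65],"angular": [0,0,0],"claw": -1},{"xyz": [-0.25,0,-1],"angular": [0,0,0],"claw": -1},{"xyz": [-0.25,0,-1],"angular": [0,0,0],"claw": -1}]}}

```text
time_s: 9.23
tcp_pos: [0.495, 0.085, 0.1098]
eef_rot: [0.998, 0.055, 0.008, -0.0]
wrist_force: [1.2, 0.0, 1.7]
finger_gap: 0.0004
finger_force: 0.0
```

>>> {"op": "arm_command", "data": {"plan": [{"xyz": [0.1,-0.3,-0.3],"angular": [0,0,0],"claw": -1},{"xyz": [0.3,-0.6,-0.6],"angular": [0,0,0],"claw": -1},{"xyz": [0.5,-0.9,-0.6],"angular": [0,0,0],"claw": -1},{"xyz": [0.6,-0.9,-0.6],"angular": [0,0,0],"claw": -1},{"xyz": [0.6,-0.9,-0.6],"angular": [0,0,0],"claw": -1},{"xyz": [0.6,-0.9,-0.6],"angular": [0,0,0],"claw": -1}]}}

```text
time_s: 9.73
tcp_pos: [0.5389, 0.1803, 0.1606]
eef_rot: [0.998, 0.055, -0.001, 0.0]
wrist_force: [0.2, -0.7, 0.6]
finger_gap: 0.0001
finger_force: 0.0
```

```bash
python3 loc.py; cat > strap.py <<'E'
from h import *
from loc import M,O
def strap(cam):
    t=vision.grab_frame(cam)
    for n in ["strap","cam_lever"]:
        for d in spotter.silhouettes(t,n)[:1]:
            v,u=np.nonzero(d["mask"]);P=world(t,np.c_[u,v]);ok=t["depth"][v,u]>0
            P=P[ok];L=np.c_[(M@(P[:,:2]-O).T).T,P[:,2]]*1000
            if n=="strap":
                k=(L[:,2]>54)&(L[:,2]<68);r=cv2.minAreaRect(L[k,:2].astype(np.float32))
                print(cam,n,round(d["score"],2),np.round(r[0],1),np.round(r[1],1),round(r[2],1),"box",cv2.boxPoints(r).round().tolist())
            else:
                h=L[L[:,2]>np.percentile(L[:,2],95)];print(n,"high end",h.mean(0).round(1),L[:,2].max())
    for n in ["rubber_heel"]:
        d=spotter.silhouettes(t,n)
        for x in d[:2]:
            vv,uu=np.nonzero(x["mask"]);W=M@(world(t,np.c_[uu,vv],.032)[:,:2]-O).T*1000
            print("heel",round(x["score"],2),W.min(1).round(1),W.max(1).round(1))
    return t
if __name__=="__main__":
    for c in ["wrist","top"]: t=strap(c);save(t,"st_%s_%d.png"%(c,t["shot"]))
E
python3 strap.py;ls pics
```

```text
t 9.7333 local mm [-26.6  89.7] z 160.6 yaw-jig -0.11 F [ 0.2 -0.7  0.6] q [ 0.23 -0.03  1.87 -0.    1.31  1.69] [-0.001 -0.001 -1.   ]
wrist strap 0.89 [56.6 25.8] [118.1  26.6] 80.3 box [[34.0, -30.0], [60.0, -35.0], [80.0, 82.0], [53.0, 86.0]]
cam_lever high end [ 45.5 -36.8 154.5] 156.57503491926104
heel 0.93 [-50.5 -32.8] [22.7 36.9]
heel 0.59 [ 58.3 160.6] [125.5 236.8]
top strap 0.94 [56.8 26.5] [117.3  26.2] 80.0 box [[34.0, -29.0], [60.0, -34.0], [80.0, 82.0], [54.0, 87.0]]
cam_lever high end [ 46.4 -36.2 156.4] 157.99875539390706
heel 0.81 [-52.6 -32.7] [21.3 29.9]
heel 0.76 [103.3 170.2] [126.  236.4]
close.png
jigc.png
scene0.png
st_top_17.png
st_wrist_16.png
top0.png
w0.png
w1.png
w2.png
```

>>> {"op": "arm_command", "data": {"plan": [{"xyz": [0.3,0,0],"angular": [0,0,-0.1],"claw": -1},{"xyz": [0.6,0.1,0],"angular": [0,0,-0.2],"claw": -1},{"xyz": [0.9,0.2,0],"angular": [0,0,-0.3],"claw": -1},{"xyz": [1,0.27,0],"angular": [0,0,-0.4],"claw": -1},{"xyz": [1,0.27,0],"angular": [0,0,-0.5],"claw": -1},{"xyz": [1,0.27,0],"angular": [0,0,-0.6],"claw": -1},{"xyz": [1,0.27,0],"angular": [0,0,-0.7],"claw": -1},{"xyz": [1,0.27,0],"angular": [0,0,-0.75],"claw": -1},{"xyz": [1,0.27,0],"angular": [0,0,-0.75],"claw": -1}]}}

```text
time_s: 10.88
tcp_pos: [0.6417, 0.1643, 0.1614]
eef_rot: [0.902, 0.433, -0.0, -0.0]
wrist_force: [-0.2, 1.0, -0.3]
finger_gap: 0.0003
finger_force: 0.0
```

>>> {"op": "arm_command", "data": {"plan": [{"xyz": [0.17,0.17,0],"angular": [0,0,0],"claw": -1},{"xyz": [0.17,0.17,0],"angular": [0,0,0],"claw": -1},{"xyz": [0.17,0.17,0.2],"angular": [0,0,0],"claw": -1},{"xyz": [0.17,0.17,0.45],"angular": [0,0,0],"claw": -1},{"xyz": [0.17,0.17,0.7],"angular": [0,0,0],"claw": -1},{"xyz": [0.17,0.17,0.7],"angular": [0,0,0],"claw": -1},{"xyz": [0.17,0.17,0.7],"angular": [0,0,0],"claw": -1}]}}

```text
time_s: 11.47
tcp_pos: [0.664, 0.1669, 0.0898]
eef_rot: [0.902, 0.432, -0.002, -0.001]
wrist_force: [-0.2, -0.2, 0.2]
finger_gap: 0.0005
finger_force: 0.0
```

```bash
python3 loc.py; python3 strap.py|grep strap; python3 - <<'E'
from h import *
a=vision.grab_frame("top");b=vision.grab_frame("scene");k=dict(interpolation=cv2.INTER_CUBIC)
x=cv2.resize(a["frame"][150:280,215:345,::-1],(400,400),**k);y=cv2.resize(b["frame"][180:310,200:330,::-1],(400,400),**k)
cv2.imwrite("pics/ap.png",np.hstack([x,y]))
E
```

```text
t 11.4667 local mm [96.2 62.5] z 89.8 yaw-jig 44.82 F [-0.2 -0.2  0.2] q [ 0.17  0.28  1.65 -0.    1.22  0.84] [-0.004 -0.001 -1.   ]
wrist strap 0.67 [69.7 59.1] [23.8 52.6] 16.5 box [[51.0, 81.0], [66.0, 30.0], [89.0, 37.0], [74.0, 88.0]]
top strap 0.63 [52.4  1.3] [65.7 26.5] 80.4 box [[34.0, -29.0], [60.0, -33.0], [71.0, 31.0], [45.0, 36.0]]
```

View pics/ap.png

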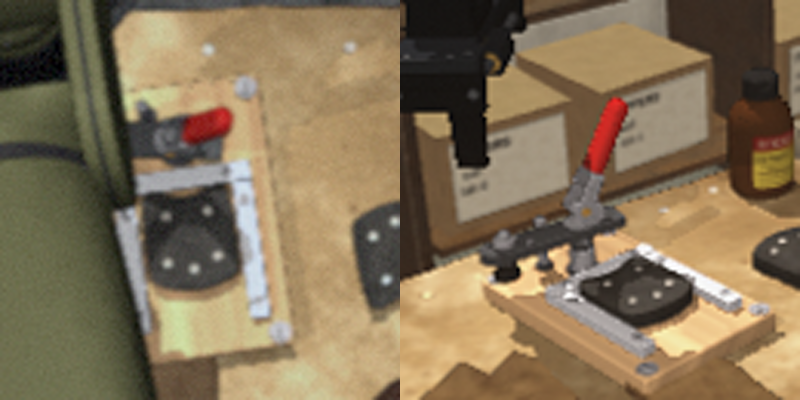

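The pictures show the finger at scene crop (470,160), clear behind the strap on its far side, and the lever at (605,130), well away from the gripper. Next I'll compute the arc.

```bash
python3 - <<'E'
import numpy as np
a=np.radians(44.8);T=np.array([[np.cos(a),np.sin(a)],[np.sin(a),-np.cos(a)]])
def p(f,off=25.5,r=68):
    f=np.radians(f);return np.array([52.3,1.5])+r*np.array([np.cos(f),np.sin(f)])+off*np.array([np.sin(f),-np.cos(f)])
cur=np.array([96.2,62.5])
for seg in (list(range(80,131,6)),list(range(134,183,6))):
    for f in seg: print(f,p(f).round(1),(T@(p(f)-cur)/100).round(3))
    cur=p(seg[-1]);print()
E
```

```text
80 [89.2 64. ] [-0.039 -0.06 ]
86 [82.5 67.6] [-0.062 -0.133]
92 [75.4 70.3] [-0.092 -0.202]
98 [68.1 72.4] [-0.13  -0.268]
104 [60.6 73.6] [-0.174 -0.33 ]
110 [53.  74.1] [-0.225 -0.387]
116 [45.4 73.8] [-0.281 -0.438]
122 [37.9 72.7] [-0.342 -0.483]
128 [30.5 70.8] [-0.408 -0.522]

134 [23.4 68.1] [-0.069 -0.031]
140 [16.6 64.7] [-0.141 -0.055]
146 [10.2 60.7] [-0.216 -0.072]
152 [ 4.2 55.9] [-0.291 -0.08 ]
158 [-1.2 50.6] [-0.367 -0.08 ]
164 [-6.  44.8] [-0.443 -0.073]
170 [-10.2  38.4] [-0.517 -0.058]
176 [-13.8  31.7] [-0.59  -0.035]
182 [-16.5  24.6] [-0.659 -0.004]
```

>>> {"op": "arm_command", "data": {"plan": [{"xyz": [0,0,0.25],"angular": [0,0,0],"claw": -1},{"xyz": [0,0,0.5],"angular": [0,0,0],"claw": -1},{"xyz": [0,0,0.62],"angular": [0,0,0],"claw": -1},{"xyz": [0,0,0.62],"angular": [0,0,0],"claw": -1},{"xyz": [0,0,0.62],"angular": [0,0,0],"claw": -1}]}}

```text
time_s: 12.38
tcp_pos: [0.6651, 0.1671, 0.0288]
eef_rot: [0.902, 0.433, -0.001, -0.0]
wrist_force: [0.1, 0.0, 0.1]
finger_gap: 0.0007
finger_force: 0.0
```

>>> {"op": "arm_command", "data": {"plan": [{"xyz": [-0.04,-0.06,0],"angular": [0,0,0],"claw": -1},{"xyz": [-0.06,-0.13,0],"angular": [0,0,0],"claw": -1},{"xyz": [-0.09,-0.2,0],"angular": [0,0,0],"claw": -1},{"xyz": [-0.13,-0.27,0],"angular": [0,0,0],"claw": -1},{"xyz": [-0.17,-0.33,0],"angular": [0,0,0],"claw": -1},{"xyz": [-0.22,-0.39,0],"angular": [0,0,0],"claw": -1},{"xyz": [-0.28,-0.44,0],"angular": [0,0,0],"claw": -1},{"xyz": [-0.34,-0.48,0],"angular": [0,0,0],"claw": -1},{"xyz": [-0.41,-0.52,0],"angular": [0,0,0],"claw": -1},{"xyz": [-0.41,-0.52,0],"angular": [0,0,0],"claw": -1}]}}

```text
time_s: 13.22
tcp_pos: [0.5975, 0.1674, 0.0291]
eef_rot: [0.902, 0.432, -0.001, -0.0]
wrist_force: [0.5, 0.1, 0.4]
finger_gap: 0.0007
finger_force: 0.0
```

```bash
python3 loc.py; python3 strap.py
```

```text
t 13.2167 local mm [30.1 70.4] z 29.1 yaw-jig 44.85 F [0.5 0.1 0.4] q [0.19 0.21 1.84 0.   1.09 0.86] [-0.002 -0.    -1.   ]
wrist strap 0.68 [39.4 11.7] [ 25.6 101.7] 33.1 box [[1.0, 47.0], [56.0, -38.0], [78.0, -24.0], [22.0, 61.0]]
cam_lever high end [6.810e+01 1.000e-01 1.002e+02] 102.3432029406832
heel 0.68 [ 62.  161.2] [108.4 216.2]
heel 0.45 [-22.9  18.4] [-14.   25.3]
top strap 0.81 [47.1  8.3] [25.6 85.6] 37.7 box [[11.0, 34.0], [63.0, -33.0], [83.0, -18.0], [31.0, 50.0]]
cam_lever high end [ 76.7 -28.7 157. ] 160.81462585651707
heel 0.56 [-53.  -33.7] [23.1 35.4]
heel 0.56 [ 52.6 211.2] [120.5 240. ]
```

>>> {"op": "arm_command", "data": {"plan": [{"xyz": [-0.07,-0.03,0],"angular": [0,0,0],"claw": -1},{"xyz": [-0.14,-0.055,0],"angular": [0,0,0],"claw": -1},{"xyz": [-0.215,-0.07,0],"angular": [0,0,0],"claw": -1},{"xyz": [-0.29,-0.08,0],"angular": [0,0,0],"claw": -1},{"xyz": [-0.365,-0.08,0],"angular": [0,0,0],"claw": -1},{"xyz": [-0.44,-0.07,0],"angular": [0,0,0],"claw": -1},{"xyz": [-0.515,-0.06,0],"angular": [0,0,0],"claw": -1},{"xyz": [-0.57,-0.045,0],"angular": [0,0,0],"claw": -1},{"xyz": [-0.59,-0.035,0],"angular": [0,0,0],"claw": -1},{"xyz": [-0.59,-0.035,0],"angular": [0,0,0],"claw": -1}]}}

```text
time_s: 14.45
tcp_pos: [0.5593, 0.1232, 0.0295]
eef_rot: [0.902, 0.432, -0.001, -0.0]
wrist_force: [0.2, 0.1, 1.1]
finger_gap: 0.0006
finger_force: 0.4
```

```bash
python3 loc.py; python3 strap.py
```

```text
t 14.45 local mm [-12.8  30.7] z 29.5 yaw-jig 44.82 F [0.2 0.1 1.1] q [ 0.12  0.11  1.95 -0.    1.08  0.8 ] [-0.001 -0.    -1.   ]
wrist strap 0.66 [43.4  2.5] [26.8 87.7] 86.9 box [[-1.0, -8.0], [86.0, -13.0], [88.0, 14.0], [0.0, 18.0]]
heel 0.87 [-50.2 -30.2] [23.  37.8]
top strap 0.67 [0. 0.] [0. 0.] 0.0 box [[0.0, 0.0], [0.0, 0.0], [0.0, 0.0], [0.0, 0.0]]
cam_lever high end [ 77.4  -2.3 191. ] 356.5729688453718
heel 0.6 [ 54.9 164.1] [126.  239.7]
heel 0.58 [-50.1 -32.4] [20.  29.9]
```

>>> {"op": "arm_command", "data": {"plan": [{"xyz": [-0.01,0.01,0],"angular": [0,0,0],"claw": -1},{"xyz": [-0.02,0.02,0],"angular": [0,0,0],"claw": -1},{"xyz": [-0.03,0.03,0],"angular": [0,0,0],"claw": -1},{"xyz": [-0.03,0.03,0],"angular": [0,0,0],"claw": -1}]}}

```text
time_s: 15.18
tcp_pos: [0.5599, 0.1197, 0.0294]
eef_rot: [0.902, 0.433, -0.0, -0.0]
wrist_force: [-1.7, 2.2, 0.7]
finger_gap: 0.0003
finger_force: 0.8
```

>>> {"op": "arm_command", "data": {"plan": [{"xyz": [-0.01,0.01,0],"angular": [0,0,0],"claw": -1},{"xyz": [-0.01,0.01,0],"angular": [0,0,0],"claw": -1}]}}

```text
time_s: 15.35
tcp_pos: [0.56, 0.119, 0.0294]
eef_rot: [0.902, 0.432, -0.0, -0.001]
wrist_force: [-2.0, 4.7, -0.1]
finger_gap: 0.0003
finger_force: 2.2
```

>>> {"op": "arm_command", "data": {"plan": [{"xyz": [-0.01,0.01,0],"angular": [0,0,0],"claw": -1},{"xyz": [-0.01,0.01,0],"angular": [0,0,0],"claw": -1}]}}

```text
time_s: 15.52
tcp_pos: [0.5601, 0.1187, 0.0295]
eef_rot: [0.902, 0.432, 0.0, -0.002]
wrist_force: [-2.1, 8.8, 0.3]
finger_gap: 0.0005
finger_force: 3.8
```

```bash
python3 loc.py; python3 strap.py|grep wrist
```

```text
t 15.5167 local mm [-12.5  26.2] z 29.5 yaw-jig 44.8 F [-2.1  8.8  0.3] q [0.11 0.11 1.95 0.   1.08 0.79] [-0.001  0.004 -1.   ]
wrist strap 0.82 [43.6  2. ] [88.1 27.9] 1.1 box [[-1.0, 15.0], [-0.0, -13.0], [88.0, -11.0], [87.0, 17.0]]
```

The strap is parallel to the bed and the force rises to 9 N without further motion, so it is at its stop. I'll back off, rise and turn the tool back to face the lever.

>>> {"op": "arm_command", "data": {"plan": [{"xyz": [0.07,-0.07,0],"angular": [0,0,0],"claw": -1},{"xyz": [0.14,-0.14,0],"angular": [0,0,0],"claw": -1},{"xyz": [0.14,-0.14,-0.35],"angular": [0,0,0],"claw": -1},{"xyz": [0.14,-0.14,-0.7],"angular": [0,0,0],"claw": -1},{"xyz": [0.14,-0.14,-1],"angular": [0,0,0],"claw": -1},{"xyz": [0.14,-0.14,-1],"angular": [0,0,0],"claw": -1}]}}

```text
time_s: 16.42
tcp_pos: [0.5635, 0.1376, 0.138]
eef_rot: [0.901, 0.433, 0.006, 0.003]
wrist_force: [0.8, -0.3, 1.3]
finger_gap: 0.0007
finger_force: 0.0
```

>>> {"op": "arm_command", "data": {"plan": [{"xyz": [0,0,-0.3],"angular": [0,0,0.1],"claw": -1},{"xyz": [0.05,0.2,-0.3],"angular": [0,0,0.2],"claw": -1},{"xyz": [0.1,0.5,-0.3],"angular": [0,0,0.3],"claw": -1},{"xyz": [0.12,0.75,-0.3],"angular": [0,0,0.4],"claw": -1},{"xyz": [0.12,0.75,-0.3],"angular": [0,0,0.5],"claw": -1},{"xyz": [0.12,0.75,-0.3],"angular": [0,0,0.6],"claw": -1},{"xyz": [0.12,0.75,-0.3],"angular": [0,0,0.7],"claw": -1},{"xyz": [0.12,0.75,-0.3],"angular": [0,0,0.75],"claw": -1},{"xyz": [0.12,0.75,-0.3],"angular": [0,0,0.75],"claw": -1},{"xyz": [0.12,0.75,-0.3],"angular": [0,0,0.75],"claw": -1}]}}

```text
time_s: 17.25
tcp_pos: [0.6245, 0.0992, 0.1592]
eef_rot: [0.998, 0.056, -0.0, 0.0]
wrist_force: [0.8, -0.2, 0.7]
finger_gap: 0.0001
finger_force: 0.0
```

```bash
python3 loc.py; python3 strap.py; python3 - <<'E'
from h import *
from loc import *
t=vision.grab_frame("wrist");b=vision.grab_frame("scene");k=dict(interpolation=cv2.INTER_CUBIC)
cv2.imwrite("pics/lev.png",np.hstack([cv2.resize(t["frame"][:,80:560,::-1],(400,400),**k),cv2.resize(b["frame"][150:310,180:340,::-1],(400,400),**k)]))
for d in spotter.silhouettes(b,"cam_lever")[:1]:
    v,u=np.nonzero(d["mask"]);P=world(b,np.c_[u,v]);P=P[b["depth"][v,u]>0];L=np.c_[(M@(P[:,:2]-O).T).T,P[:,2]]*1000
    for lo in range(70,160,10):
        q=L[(L[:,2]>lo)&(L[:,2]<lo+10)]
        if len(q): print(lo,np.median(q,0).round(1),len(q))
E
```

```text
t 17.25 local mm [49.3 -0.4] z 159.2 yaw-jig -0.03 F [ 0.8 -0.2  0.7] q [ 0.07  0.11  1.72 -0.    1.31  1.53] [-0.    -0.001 -1.   ]
wrist strap 0.9 [29.5  2.7] [116.5  27.4] 0.3 box [[-29.0, 16.0], [-29.0, -11.0], [88.0, -11.0], [88.0, 17.0]]
cam_lever high end [ 91.9   1.8 155. ] 156.52485674899222
heel 0.78 [ 63.1 153. ] [130.7 231.4]
heel 0.59 [-16.5 -32.5] [23.9 34.4]
top strap 0.47 [37.   2.3] [19.8 25.4] 0.9 box [[27.0, 15.0], [27.0, -11.0], [47.0, -10.0], [47.0, 15.0]]
cam_lever high end [-120.2 -382.7   31.8] 37.183421362603
heel 0.66 [ 53.9 164.3] [126.3 239.7]
70 [50.2 15.3 75.4] 30
80 [52.1 11.6 84.4] 42
90 [56.6  5.7 95.6] 47
100 [ 62.   8. 105.] 49
110 [ 67.3   9.1 115. ] 34
120 [ 73.1   6.9 124.7] 48
130 [ 77.9   9.3 135.5] 40
140 [ 84.    5.5 145.3] 42
150 [ 88.3   7.5 153.9] 23
```

View pics/lev.png

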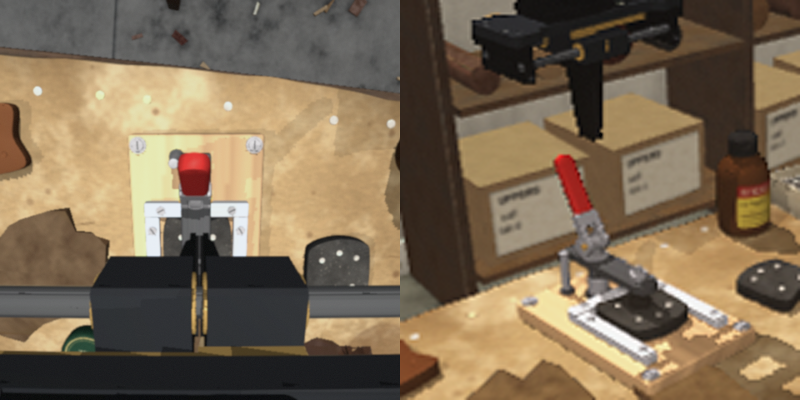

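The wrist crop shows the strap over the middle of the heel and the red lever at (195,172), leaning to the back. The scene crop shows the finger at (590,130), above and in front of the lever. Next I'll compute the lever arc.

```bash
python3 - <<'E'
import numpy as np
cur=np.array([49.3,122.2])
def p(t,d):
    t=np.radians(t);c,s=np.cos(t),np.sin(t)
    return np.array([52+75*c+(d-6)*s-12.5, 75.5+75*s-(d-6)*c-22])
for seg in ([62,58,54,50,46,42,38,34,30],[26,22,18,14,10,6,2,-1,-3]):
    for t in seg:
        q=p(t,2.5);d=q-cur;print(t,q.round(1),np.round([d[0]/100,-d[1]/100],3))
    cur=q;print()
E
```

```text
62 [ 71.6 121.4] [0.223 0.008]
58 [ 76.3 119. ] [0.27  0.032]
54 [ 80.8 116.2] [0.315 0.06 ]
50 [ 85.  113.2] [0.357 0.09 ]
46 [ 89.1 109.9] [0.398 0.123]
42 [ 92.9 106.3] [0.436 0.159]
38 [ 96.4 102.4] [0.471 0.198]
34 [99.7 98.3] [0.504 0.239]
30 [102.7  94. ] [0.534 0.282]

26 [105.4  89.5] [0.027 0.045]
22 [107.7  84.8] [0.05  0.092]
18 [109.7  80. ] [0.07 0.14]
14 [111.4  75. ] [0.087 0.19 ]
10 [112.8  70. ] [0.101 0.241]
6 [113.7  64.8] [0.11  0.292]
2 [114.3  59.6] [0.116 0.344]
-1 [114.5  55.7] [0.118 0.383]
-3 [114.6  53.1] [0.119 0.41 ]
```

>>> {"op": "arm_command", "data": {"plan": [{"xyz": [0,-0.02,0.2],"angular": [0,0,0],"claw": -1},{"xyz": [0,-0.02,0.37],"angular": [0,0,0],"claw": -1},{"xyz": [0,-0.02,0.37],"angular": [0,0,0],"claw": -1},{"xyz": [0,-0.02,0.37],"angular": [0,0,0],"claw": -1}]}}

```text
time_s: 18.13
tcp_pos: [0.6233, 0.101, 0.1214]
eef_rot: [0.999, 0.055, -0.001, 0.0]
wrist_force: [-0.6, 0.4, 0.1]
finger_gap: 0.0001
finger_force: 0.0
```

>>> {"op": "arm_command", "data": {"plan": [{"xyz": [0.1,0,0],"angular": [0,0,0],"claw": -1},{"xyz": [0.22,0,0.01],"angular": [0,0,0],"claw": -1},{"xyz": [0.27,0,0.03],"angular": [0,0,0],"claw": -1},{"xyz": [0.315,0,0.06],"angular": [0,0,0],"claw": -1},{"xyz": [0.355,0,0.09],"angular": [0,0,0],"claw": -1},{"xyz": [0.4,0,0.125],"angular": [0,0,0],"claw": -1},{"xyz": [0.435,0,0.16],"angular": [0,0,0],"claw": -1},{"xyz": [0.47,0,0.2],"angular": [0,0,0],"claw": -1},{"xyz": [0.505,0,0.24],"angular": [0,0,0],"claw": -1},{"xyz": [0.535,0,0.28],"angular": [0,0,0],"claw": -1}]}}

```text
time_s: 18.97
tcp_pos: [0.678, 0.1069, 0.0943]
eef_rot: [0.999, 0.055, 0.0, -0.0]
wrist_force: [0.0, -0.5, 2.7]
finger_gap: 0.0003
finger_force: 1.5
```

```bash
python3 loc.py; cat > lev.py <<'E'
from loc import *
b=vision.grab_frame("scene")
for d in spotter.silhouettes(b,"cam_lever")[:1]:
    v,u=np.nonzero(d["mask"]);P=world(b,np.c_[u,v]);P=P[b["depth"][v,u]>0];L=np.c_[(M@(P[:,:2]-O).T).T,P[:,2]]*1000
    for lo in range(50,150,10):
        q=L[(L[:,0]>lo)&(L[:,0]<lo+10)&(abs(L[:,1])<25)]
        if len(q)>4: print(lo,np.median(q,0).round(1),len(q))
E
python3 lev.py
```

```text
t 18.9667 local mm [103.4   1.3] z 94.3 yaw-jig -0.14 F [ 0.  -0.5  2.7] q [0.08 0.27 1.65 0.   1.22 1.54] [ 0.001  0.    -1.   ]
50 [54.9 15.1 83.6] 39
60 [65.7  6.8 88.1] 56
70 [73.8  9.1 94.9] 41
80 [ 84.3   7.7 100.2] 33
90 [ 94.4   8.5 106.1] 32
100 [104.    9.7 111.1] 26
110 [113.6  11.8 116.5] 23
120 [121.9  11.3 120.1] 5
```

Lever is at about 29° and following. On down.

>>> {"op": "arm_command", "data": {"plan": [{"xyz": [0.03,0,0.045],"angular": [0,0,0],"claw": -1},{"xyz": [0.05,0,0.09],"angular": [0,0,0],"claw": -1},{"xyz": [0.07,0,0.14],"angular": [0,0,0],"claw": -1},{"xyz": [0.085,0,0.19],"angular": [0,0,0],"claw": -1},{"xyz": [0.1,0,0.24],"angular": [0,0,0],"claw": -1},{"xyz": [0.11,0,0.29],"angular": [0,0,0],"claw": -1},{"xyz": [0.115,0,0.34],"angular": [0,0,0],"claw": -1},{"xyz": [0.115,0,0.36],"angular": [0,0,0],"claw": -1},{"xyz": [0.115,0,0.36],"angular": [0,0,0],"claw": -1}]}}

```text
time_s: 19.82
tcp_pos: [0.6892, 0.1082, 0.0586]
eef_rot: [0.999, 0.055, 0.0, -0.0]
wrist_force: [-0.0, -0.2, 2.0]
finger_gap: 0.0007
finger_force: 1.5
```

>>> {"op": "arm_command", "data": {"plan": [{"xyz": [0,0,0.02],"angular": [0,0,0],"claw": -1},{"xyz": [0,0,0.02],"angular": [0,0,0],"claw": -1}]}}

```text
time_s: 19.98
tcp_pos: [0.6894, 0.1082, 0.0584]
eef_rot: [0.999, 0.055, 0.0, -0.0]
wrist_force: [-3.0, -1.3, 10.1]
finger_gap: 0.0006
finger_force: 4.6
```

```bash
python3 loc.py; python3 lev.py
```

```text
t 19.9833 local mm [114.8   1.3] z 58.4 yaw-jig -0.13 F [-3.  -1.3 10.1] q [ 0.08  0.33  1.64 -0.    1.17  1.54] [ 0.001  0.    -1.   ]
50 [53.5 15.4 62.6] 67
60 [65.6 15.3 75. ] 58
70 [75.4 15.8 53.9] 94
80 [84.2  8.6 61.1] 42
90 [93.8  2.8 76.9] 37
100 [104.7   9.1  81.9] 24
110 [115.6  11.2  81.6] 16
120 [126.1  11.5  79.2] 26
130 [135.2   3.7  73.8] 16
```

>>> {"op": "arm_command", "data": {"plan": [{"xyz": [0,0,0.02],"angular": [0,0,0],"claw": -1},{"xyz": [0,0,0.03],"angular": [0,0,0],"claw": -1},{"xyz": [0,0,0.03],"angular": [0,0,0],"claw": -1}]}}

```text
time_s: 20.33
tcp_pos: [0.6896, 0.1082, 0.058]
eef_rot: [0.998, 0.055, 0.001, 0.0]
wrist_force: [-8.0, -0.7, 19.1]
finger_gap: 0.0005
finger_force: 9.3
```

>>> {"op": "arm_command", "data": {"plan": [{"xyz": [0,0,-0.2],"angular": [0,0,0],"claw": -1},{"xyz": [-0.1,0,-0.5],"angular": [0,0,0],"claw": -1},{"xyz": [-0.5,0,-0.9],"angular": [0,0,0],"claw": -1},{"xyz": [-1,0,-1],"angular": [0,0,0],"claw": -1},{"xyz": [-1,0,-1],"angular": [0,0,0],"claw": -1},{"xyz": [-1,0,-1],"angular": [0,0,0],"claw": -1}]}}

```text
time_s: 20.83
tcp_pos: [0.5874, 0.0972, 0.1553]
eef_rot: [0.998, 0.055, 0.001, -0.0]
wrist_force: [1.6, 0.1, -0.4]
finger_gap: 0.0004
finger_force: 0.0
```

```bash
python3 loc.py; python3 lev.py; python3 strap.py; python3 - <<'E'
from h import *
t=vision.grab_frame("wrist");b=vision.grab_frame("scene");k=dict(interpolation=cv2.INTER_CUBIC)
cv2.imwrite("pics/fin.png",np.hstack([cv2.resize(t["frame"][0:300,170:470,::-1],(400,400),**k),cv2.resize(b["frame"][180:310,200:330,::-1],(400,400),**k)]))
E
```

```text
t 20.8333 local mm [12.3  1.7] z 155.3 yaw-jig -0.12 F [ 1.6  0.1 -0.4] q [ 0.07  0.03  1.81 -0.    1.3   1.53] [ 0.002  0.    -1.   ]
50 [54.7 15.  77.3] 30
60 [65.5 10.3 80.8] 28
70 [73.7  8.6 82.2] 29
80 [84.7  8.1 82.1] 19
90 [96.  10.3 81.5] 23
100 [106.3   9.7  81.9] 19
110 [115.2  11.   82. ] 20
120 [125.1   9.8  82.4] 20
130 [134.5  10.1  82.5] 11
wrist strap 0.87 [28.9  1.8] [ 25.9 115.2] 90.0 box [[-29.0, -11.0], [87.0, -11.0], [87.0, 15.0], [-29.0, 15.0]]
cam_lever high end [73.   2.4 82.7] 84.55720394008037
heel 0.66 [-47.2 -32.4] [23.2 34.6]
heel 0.57 [ 61.4 153. ] [127.6 231.1]
top strap 0.72 [-12.1   2.5] [24.2 35.1] 82.7 box [[-31.0, -7.0], [4.0, -12.0], [7.0, 12.0], [-28.0, 17.0]]
cam_lever high end [-132.6 -380.1   31.5] 36.32480276842487
heel 0.62 [ 54.2 164.3] [126.  239.4]
heel 0.49 [-26.8  15.8] [11.1 35.3]
```

View pics/fin.png

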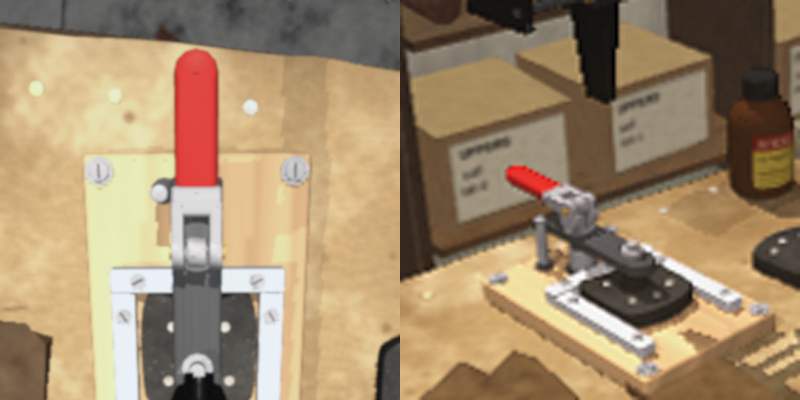

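The lever is level at (195,120), the strap lies straight over the heel with its tail against the pin at (160,190), and the heel is at the fence. The arm touches nothing.

```bash
python3 -c "
from workcell import close_job;print(close_job())"
```

```text
the job is handed in; nothing more can be done
None
```

The job is done and handed in at about 21 s: the heel is home against the fence, the strap is over it at its stop, the cam lever is fully down, and the arm touched nothing around the jig.

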